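# Lock the bayonet cap on a centrifuge bucket

### The job

Take the bayonet cap from the desk by its cross bar, lower it into the mouth of the centrifuge bucket so that its lugs drop through the gaps, press it down gently against the sprung seal and turn it clockwise (seen from above) until it is drawn fully home and tight, then let go of it. Feel your way: nothing may be forced, and the things standing around must not be disturbed.

Things in the scene. Friction and masses are not known exactly. Their poses are not given: they have to be found in the camera images.
- cap: Grey round cap, 245 to 455 g, standing loose and upright on the desk. Origin: centre of its underside; z up along its axis. From the bottom: plug 61 mm in diameter to 22 mm; flange 92 mm in diameter from 22 to 28 mm; black cross bar along the cap's x axis, 76 mm long, 14 mm wide (y), from 28 to 68 mm.
- bar (a point): Centre of the cap's cross bar: the point to grip, 53 mm above the cap's underside (25 mm above the flange, 15 mm below the bar's top); axes as the cap's. Close the fingers along y.
- cap_lug (a point): One of the plug's three steel lugs (at 0, 120 and 240 degrees about the cap's axis; this one on its x axis), 35 mm from the axis, 5 mm above the underside; axes as the cap's. Each is 8 mm wide, reaches out to 38.5 mm from the axis and spans 2 to 8 mm above the underside. Right above each, the flange has a small ear, 10 mm wide, reaching out to 51 mm.
- stand: Fixed loading stand: grey 140 mm square plate 22 mm thick with a round foot to 40 mm; origin under its centre, z up. It holds immovably an open round aluminium bucket, 92 mm outside, 82 mm inside, rim 100 mm above the desk. Do not push the cap on it with over 60 N; a final twist of 1 N m is tight, over 2 N m is forcing.
- mouth (a point): Centre of the bucket's mouth at rim height, 100 mm above the desk; axes as the stand's (not the bucket's). Inside the rim are three lugs reaching in to 34 mm from the axis, tops 1 mm below the rim. Between them are three gaps 27 degrees wide, 120 degrees apart: a cap lug passes within about 0.08 rad of a gap's middle, else the cap rests with its flange 19 mm above the rim.
- gap_about (a point): Point at rim height on the stand's x axis, 37 mm from the mouth's centre (axes as the stand's). The middle of one gap lies here, but only to within 0.85 rad either way round the mouth: the bucket was clamped by hand at an angle that is not measured. The gaps are visible from above, or are found by feel.
- ramps (a point): Point on the mouth's axis 12 mm below the rim, level with the ramps under the bucket's lugs. They descend clockwise from the gaps, 4.1 mm per rad. The cap's lugs enter when the flange is under 3 mm above the rim; 56 degrees from mid-gap the flange is drawn onto the rim, wedging from there on; hard stop at 68. Friction keeps the cap locked.
- seal (a joint): Travel of the round black sprung seal plate (60 mm in diameter) inside the bucket, in m: 0 when free, growing downward. The cap's underside meets it with the flange 5 mm above the rim; the plate then pushes back with 4 N, and 1.5 N more for each mm. It reads 0.005 with the flange down on the rim.
- tube_rack: Bystander: white rack 85 x 220 mm with capped tubes, 94 mm high; origin under its centre.
- pen_basket: Bystander: dark open basket 80 x 100 x 80 mm with pens up to 150 mm; origin under its centre.
- sample_jar: Bystander: closed jar, 64 mm in diameter, 85 mm high; origin under its centre.
Not all that is in view belongs to the job. Leave any pink or red look-alike of the cap alone.

How it is judged:
By the outcome, as a careful person would: the job done as asked, in the order asked, and still so for the second after the job is handed in, with the robot touching nothing.
It also fails if it takes over 72 s, if anything falls off the work surface, if the arm or the gripper's body presses on something with over 40 N, if the wrist force passes 120 N, or if a joint passes its speed limit or range.

### The arm

A 6-joint arm with a two-finger parallel gripper is mounted at the origin on the work surface. World frame = base frame: x ahead of the robot, y to its left, z up, the work surface at z = 0. Lengths are in m, angles in rad, forces in N, time in s.
With the tool pointing down it reaches from about 0.25 to 0.725 m from the base axis. Payload 9.7 kg.
Tool frame: the origin (TCP) lies midway between the tips of the shut fingers; the grasp point (between the pads) lies 19 mm behind it; z points along the fingers, y is the line along which they close (so a half turn about z gives the same grasp; the last joint's range is limited). The gripper opens to 85 mm and grips with 20 to 120 N. Pads are 22 mm wide; open, the fingers measure 114 mm over their backs; the gripper's body (76 mm by 85 mm) begins 54 mm behind the grasp point. The pads swing forward as they close: fully open they stand 13 mm farther back than shut.
Start: joints at [1.166, 0.087, 0.176, 1.66, 0, 1.571], TCP at [0.217, 0.506, 0.231] pointing down, gripper open.
Joint ranges: [-3.13, 3.13], [-0.85, 1.81], [-1.15, 1.24], [-2.2, 2.28], [-1.44, 1.52], [-3.14, 3.14]. Speed limits (rad/s): [2.22, 2.22, 2.57, 3.14, 3.14, 3.14].

### API

Orientations are given as a rotation vector (axis times angle).
In Python, from rig import env gives the robot as it stands.
- The arm moves only by the tool arm_command, never from a script. Its argument "deltas" is one flat list of numbers, 7 for each row, row after row: the closure, from -1 (fully open) to 1 (shut), then the shift along the tool's x, y, z in mm, then the turn, a rotation vector about the tool's x, y, z in rad. A call has 1 to 20 rows; each row shifts and turns the commanded pose from where the row before left it, along the tool's axes as they then stand; what a row does not reach is not made up. A row lasts 1/12 s, in which the tool goes at most 41.7 mm and 7.16 degrees, less where a joint would pass 70% of its speed; a pose out of reach is approached as far as the arm can. A call is refused whole if a number of a shift passes 41.7 or a number of a turn 0.125, either way. A call with a gripper value outside its range is refused whole. The fingers move at their own pace and stop on an object; "grip_force" is the grip in N (left out, the last holds). Time passes only in rows, so rows that do not move let the fingers close. It gives the time, the measured TCP pose, the force, the opening and the grip force at its end, in the units of the state.
- env.get_state(): the state, without advancing time (a new reading comes with each control period).
- env.get_image(name): name is "scene" or "top" or "wrist"; returns a dict with "color" (384x512x3 uint8, red, green, blue), "fx", "fy", "cx", "cy" (pixels), "view" (4x4, takes a point from world to camera coordinates); the wrist camera has in their place "T_tool_cam" (4x4, takes a point from camera to tool coordinates, whose origin is the TCP and whose axes are the flange's). Camera axes: x right, y down, z forward; pixel columns grow to the right and rows downward; lengths in m; the calibration is good to about 2 mm. The wrist camera is an equidistant fisheye: a pixel r from the principal point sees the ray r / f radians off the axis. A picture is of the moment at which its call begins: read the wrist's pose just before it. There is no depth.
- env.close_job(): hands the job in; it is judged then, once.
The state is a dict: "time_s": time; "joint_positions": joint angles; "qd": joint speeds; "joint_torque": joint torques, N m; "ee_pos": TCP position; "tool_rot": TCP orientation; "ft_force": force on the tool from outside, world axes, zero at the start; "moment": the same for the moment, N m; "width": finger opening in m; "gripper_force": force on a finger pad.
Only numpy, scipy, OpenCV 4.12 (cv2) and the standard library are available. Lean on these libraries where they do the work, as an engineer would, in place of code of your own. Each camera call takes 0.05 s, during which the arm holds its last target. There are 200 camera calls.

## Working session

There is one attempt and no reset: what is moved stays moved. The work goes in short steps, Python scripts to look and compute and a tool call to move; the robot and the scene stay as the last step left them, time stands still between calls to the robot, and variables do not carry over. Pictures are saved under pics/ and viewed, at most 10 in all, crops included, and the job is handed in when it is done.

Besides the shell and the picture viewer there is one more tool, called after ">>>" in YAML: its name, and indented under it one key for each argument. arm_command: Moves the arm, as the interface text tells. Its arguments: {"type":"object","properties":{"deltas":{"type":"array","items":{"type":"number"}},"grip_force":{"type":"number"}},"required":["deltas"]}

```bash
mkdir -p pics; python3 - <<'E'
from rig import env
import cv2,numpy as np,json
s=env.get_state();print(s)
ims=[]
for n in ("scene","top","wrist"):
    i=env.get_image(n);cv2.imwrite(f"pics/{n}0.png",i["color"][:,:,::-1]);np.save(f"pics/{n}0.npy",i,allow_pickle=True)
    print(n,{k:(np.round(v,4).tolist() if k!="color" else 0) for k,v in i.items()})
E
```

```text
{'time_s': 0.0, 'joint_positions': array([1.16599845e+00, 8.74656704e-02, 1.75146976e-01, 1.65982352e+00,
       1.08381135e-05, 1.57080211e+00]), 'qd': array([-0.00011777, -0.00072472, -0.00115888,  0.00278328,  0.00130117,
       -0.00039974]), 'joint_torque': array([ 2.38837119e-04, -5.20383918e+01,  4.64801002e+01,  1.64500420e-02,
       -7.55460292e-05, -9.87996202e-06]), 'ee_pos': array([0.21651293, 0.50533576, 0.2305866 ]), 'tool_rot': array([-6.31474809e-01, -3.07718592e+00,  2.06734698e-03]), 'ft_force': array([-0.41998094, -0.72211574,  0.72684103]), 'moment': array([0.01333052, 0.03139663, 0.00056906]), 'gripper_force': 0.0, 'width': 0.08557191168832368}
scene {'color': 0, 'fx': 436.4502, 'fy': 436.4502, 'cx': 247.9356, 'cy': 192.3475, 'view': [[-0.7784, 0.6274, 0.0205, 0.4738], [0.3419, 0.4511, -0.8244, -0.146], [-0.5265, -0.6348, -0.5656, 1.5339], [0.0, 0.0, 0.0, 1.0]]}
top {'color': 0, 'fx': 399.5245, 'fy': 399.5245, 'cx': 257.0258, 'cy': 190.4205, 'view': [[0.0284, -0.9995, 0.0139, -0.0323], [-0.9979, -0.0292, -0.0582, 0.5912], [0.0586, -0.0122, -0.9982, 1.1505], [0.0, 0.0, 0.0, 1.0]]}
wrist {'color': 0, 'fx': 297.3186, 'fy': 297.3186, 'cx': 252.1378, 'cy': 190.5084, 'T_tool_cam': [[-0.0011, -0.9646, -0.2637, 0.0659], [1.0, -0.0009, -0.0009, -0.0012], [0.0006, -0.2637, 0.9646, -0.1427], [0.0, 0.0, 0.0, 1.0]]}
```

View pics/top0.png

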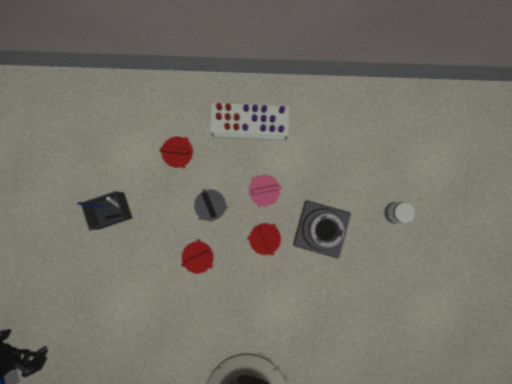

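View pics/scene0.png

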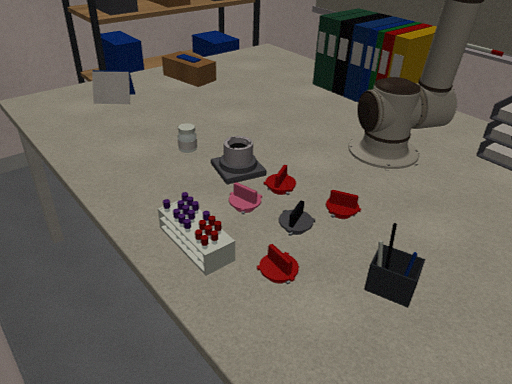

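```bash
cat > h.py <<'E'
import numpy as np,cv2
from scipy.spatial.transform import Rotation as R
def ray(i,uv,s=None):
    """origin, direction (world) of pixel; s: state for the wrist camera"""
    x=np.array([(uv[0]-i["cx"])/i["fx"],(uv[1]-i["cy"])/i["fy"]])
    if "view" in i:
        V=np.array(i["view"]);return -V[:3,:3].T@V[:3,3],V[:3,:3].T@np.r_[x,1]
    r=np.hypot(*x);d=np.r_[x/max(r,1e-9)*np.sin(r),np.cos(r)]
    T=np.array(i["T_tool_cam"]);Q=R.from_rotvec(s["tool_rot"]).as_matrix()
    return Q@T[:3,3]+s["ee_pos"],Q@T[:3,:3]@d
def onz(i,uv,z,s=None):
    o,d=ray(i,uv,s);return o+d*(z-o[2])/d[2]
E
python3 - <<'E'
from h import *
i=np.load("pics/top0.npy",allow_pickle=True).item();c=i["color"]
def crop(u,v,h=25,k=12):
    a=c[v-h:v+h,u-h:u+h,::-1];return cv2.resize(cv2.convertScaleAbs(a,alpha=2),None,fx=400/(2*h),fy=400/(2*h),interpolation=cv2.INTER_CUBIC)
cv2.imwrite("pics/crop1.png",np.hstack([crop(210,205),crop(323,229,32)]))
g=cv2.cvtColor(c,cv2.COLOR_RGB2GRAY)
# bar: dark pixels near the cap
m=np.zeros_like(g);m[185:225,190:230]=(g[185:225,190:230]<30)*255
n,l,st,ce=cv2.connectedComponentsWithStats(m);k=1+np.argmax(st[1:,4])
p=np.argwhere(l==k)[:,::-1].astype(np.float32)
r=cv2.minAreaRect(p);print(r,st[k])
W=np.array([onz(i,q,0.065)[:2] for q in p]);print("bar",W.mean(0));e,v=np.linalg.eigh(np.cov(W.T));print(e,v[:,1],np.arctan2(v[1,1],v[0,1]))
print("stand approx",onz(i,(322,229),0.022), "mouth",onz(i,(326,229),0.1))
for nm,q in dict(rack=(250,121),pink=(265,190),red=(265,238),red2=(198,257),red3=(177,152),basket=(106,211),jar=(403,212)).items(): print(nm,onz(i,q,.05).round(3))
E
```

```text
((208.68104553222656, 204.42242431640625), (24.68561363220215, 4.070499897003174), 66.80140686035156) [203 193  12  24  62]
bar [0.54328456 0.11848438]
[8.16848263e-06 4.19150393e-04] [-0.90691319 -0.42131754] -2.7066950542240247
stand approx [ 0.48503055 -0.20692143  0.022     ] mouth [ 0.48791229 -0.20394653  0.1       ]
rack [0.789 0.011 0.05 ]
pink [ 0.592 -0.038  0.05 ]
red [ 0.456 -0.041  0.05 ]
red2 [0.398 0.146 0.05 ]
red3 [0.693 0.216 0.05 ]
basket [0.519 0.409 0.05 ]
jar [ 0.541 -0.432  0.05 ]
```

View pics/crop1.png

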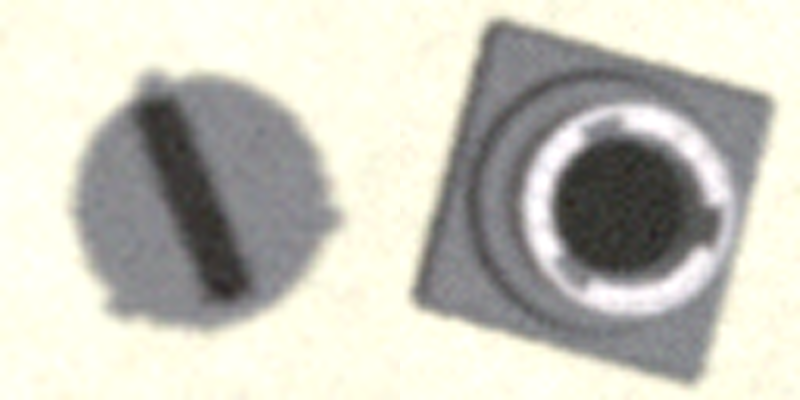

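The top view shows the cap at (209,205), its bar leaning up-left, and a +x ear at the upper bar end. That puts cap x at about 25° in the world frame. The bucket mouth is at about (326,229), with gaps near 19.5° + 120°k. Next I move above the cap.

>>> arm_command:
  deltas: [0, -34.8, -17.5, 2.3, 0, 0, 0, 0, -34.8, -17.5, 2.3, 0, 0, 0, 0, -34.8, -17.5, 2.3, 0, 0, 0, 0, -34.8, -17.5, 2.3, 0, 0, 0, 0, -34.8, -17.5, 2.3, 0, 0, 0, 0, -34.8, -17.5, 2.3, 0, 0, 0, 0, -34.8, -17.5, 2.3, 0, 0, 0, 0, -34.8, -17.5, 2.3, 0, 0, 0, 0, -34.8, -17.5, 2.3, 0, 0, 0, 0, -34.8, -17.5, 2.3, 0, 0, 0, 0, -34.8, -17.5, 2.3, 0, 0, 0, 0, -34.8, -17.5, 2.3, 0, 0, 0, 0, -34.8, -17.5, 2.3, 0, 0, 0, 0, 0, 0, 0, 0, 0, -0.12, 0, 0, 0, 0, 0, 0, -0.12, 0, 0, 0, 0, 0, 0, -0.12, 0, 0, 0, 0, 0, 0, -0.12, 0, 0, 0, 0, 0, 0, -0.12, 0, 0, 0, 0, 0, 0, -0.12, 0, 0, 0, 0, 0, 0, -0.12]

```text
time_s: 1.82
ee_pos: [0.5427, 0.1182, 0.2011]
tool_rot: [0.687, -3.065, 0.0]
ft_force: [0.3, -0.8, -0.7]
width: 0.0427
gripper_force: 0.0
```

>>> arm_command:
  deltas: [0, 0, 0, 0, 0, 0, 0, 0, 0, 0, 0, 0, 0, 0]

```text
time_s: 1.98
ee_pos: [0.5427, 0.1182, 0.2011]
tool_rot: [0.672, -3.068, -0.0]
ft_force: [-0.3, 0.6, 0.6]
width: 0.0427
gripper_force: 0.0
```

```bash
cat >> h.py <<'E'
def go(s,p,ang):
    """tool-axis shift (mm) and turn (rad, tool z) to TCP p with tool x at world angle ang, pointing down"""
    Q=R.from_rotvec(s["tool_rot"]).as_matrix()
    T=np.array([[np.cos(ang),np.sin(ang),0],[np.sin(ang),-np.cos(ang),0],[0,0,-1]])
    print("x angle now",np.degrees(np.arctan2(Q[1,0],Q[0,0])).round(2),"shift",(Q.T@(np.array(p)-s["ee_pos"])*1e3).round(1),"turn",R.from_matrix(Q.T@T).as_rotvec().round(4))
E
python3 - <<'E'
from rig import env
from h import *
s=env.get_state();i=env.get_image("wrist");np.save("pics/w1.npy",i,allow_pickle=True);cv2.imwrite("pics/w1.png",cv2.convertScaleAbs(i["color"][:,:,::-1],alpha=1.7))
print(s["time_s"],s["ee_pos"],s["joint_positions"].round(3),s["width"])
go(s,(.543,.118,.2),np.radians(204.9))
g=cv2.cvtColor(i["color"],cv2.COLOR_RGB2GRAY)
m=(g<28).astype(np.uint8)*255
n,l,st,ce=cv2.connectedComponentsWithStats(m)
for k in range(1,n):
    if st[k,4]>300:
        p=np.argwhere(l==k)[:,::-1].astype(float);W=np.array([onz(i,q,.068,s)[:2] for q in p]);r=cv2.minAreaRect((W*1e3).astype(np.float32));print(st[k],W.mean(0),r)
E
```

```text
1.9833 [0.54274593 0.11824145 0.20113858] [ 0.214  0.091  0.122  1.602  0.    -0.217] 0.042704991200603254
x angle now -155.28 shift [-0.1 -0.3  1.1] turn [ 0.0001 -0.0005 -0.0032]
[  0   1  27  47 671] [ 0.48127152 -0.23006139] ((483.86822509765625, -232.6519775390625), (59.73264694213867, 42.833534240722656), 4.340923309326172)
[147   2  12  60 333] [ 0.44447966 -0.03247129] ((446.5836181640625, -32.12602615356445), (62.54864501953125, 11.288191795349121), 26.76740264892578)
[   12   274   467   110 26026] [0.75055746 0.20165751] ((764.7735595703125, 196.3140869140625), (261.0564270019531, 856.5274658203125), 25.91755485534668)
```

View pics/w1.png

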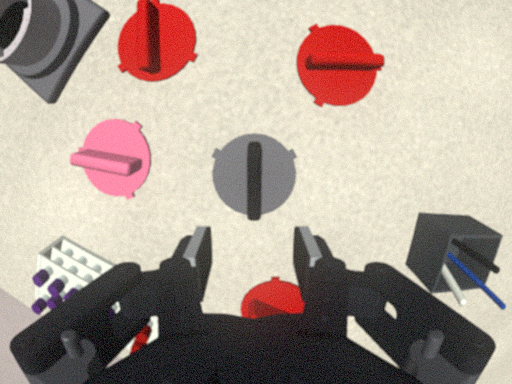

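The wrist view shows the grey cap's bar at (254,180), aligned with the tool. The ears at (214,157) and (295,155) confirm that cap +x points away from the robot. I'll refine the bar position.

```bash
python3 - <<'E'
from rig import env
from h import *
s=env.get_state();i=np.load("pics/w1.npy",allow_pickle=True).item()
g=cv2.cvtColor(i["color"],cv2.COLOR_RGB2GRAY)
print(g[175,240:270])
m=np.zeros_like(g);m[130:222,235:275]=(g[130:222,235:275]<36)*255
n,l,st,ce=cv2.connectedComponentsWithStats(m);k=1+np.argmax(st[1:,4]);print(st[k])
p=np.argwhere(l==k)[:,::-1].astype(float)
W=np.array([onz(i,q,.068,s)[:2] for q in p]);print(W.mean(0),cv2.minAreaRect((W*1e3).astype(np.float32)))
e,v=np.linalg.eigh(np.cov(W.T));print(np.degrees(np.arctan2(v[1,1],v[0,1])))
# flange outline at z=.028: grey vs bright desk, red excluded
c=i["color"].astype(int);mm=np.zeros_like(g);sub=(slice(125,222),slice(205,305))
mm[sub]=((g[sub]<75)&(c[sub][...,0]-c[sub][...,1]<25))*255
cs,_=cv2.findContours(mm,cv2.RETR_EXTERNAL,cv2.CHAIN_APPROX_NONE);q=max(cs,key=cv2.contourArea)[:,0]
W=np.array([onz(i,a,.028,s)[:2] for a in q.astype(float)])*1e3
print("flange",cv2.minEnclosingCircle(W.astype(np.float32)),cv2.fitEllipse(W.astype(np.float32)), g[170,200:222])
E
```

```text
[75 75 74 72 74 73 68 51 38 32 34 29 38 34 30 34 30 31 28 29 34 56 70 75
 76 77 76 74 78 71]
[248 143  13  70 458]
[0.53802588 0.11671742] ((539.2438354492188, 116.91205596923828), (67.6603012084961, 11.523524284362793), 24.432615280151367)
-155.93238477064259
flange ((549.3594360351562, 121.85678100585938), 45.29985809326172) ((547.3321533203125, 122.32847595214844), (37.73344039916992, 80.59625244140625), 108.40476989746094) [134 135 135 136 141 140 138 137 137 136 137 130 106  86  74  71  79  77
  78  72  76  78]
```

```bash
python3 - <<'E'
from rig import env
from h import *
s=env.get_state();i=np.load("pics/w1.npy",allow_pickle=True).item()
g=cv2.medianBlur(cv2.cvtColor(i["color"],cv2.COLOR_RGB2GRAY),3);c=i["color"].astype(int)
m=np.zeros_like(g);m[130:223,235:275]=(g[130:223,235:275]<52)*255
n,l,st,ce=cv2.connectedComponentsWithStats(m);k=1+np.argmax(st[1:,4]);print(st[k])
p=np.argwhere(l==k)[:,::-1].astype(float)
W=np.array([onz(i,q,.068,s)[:2] for q in p]);r=cv2.minAreaRect((W*1e3).astype(np.float32));print(r)
mm=np.zeros_like(g);sub=(slice(122,222),slice(203,307))
mm[sub]=((g[sub]<105)&(c[sub][...,0]-c[sub][...,1]<40))*255
mm=cv2.morphologyEx(mm,cv2.MORPH_OPEN,cv2.getStructuringElement(2,(15,15)))
cs,_=cv2.findContours(mm,cv2.RETR_EXTERNAL,cv2.CHAIN_APPROX_NONE);q=max(cs,key=cv2.contourArea)[:,0]
W=np.array([onz(i,a,.028,s)[:2] for a in q.astype(float)])*1e3
print("flange",cv2.fitEllipse(W.astype(np.float32)))
go(s,(r[0][0]/1e3,r[0][1]/1e3,.034),np.radians(204.5))
E
```

```text
[ 247  142   15   78 1048]
((542.1996459960938, 118.17050170898438), (75.97688293457031, 13.292360305786133), 24.37806510925293)
flange ((544.859619140625, 119.31549835205078), (90.40230560302734, 92.73844146728516), 116.0718994140625)
x angle now -155.31 shift [  0.5   0.2 167.2] turn [ 0.0001 -0.0004  0.0033]
```

>>> arm_command:
  deltas: [0, -0.9, 0.2, 30, 0, 0, 0.005, 0, 0, 0, 30, 0, 0, 0, 0, 0, 0, 30, 0, 0, 0, 0, 0, 0, 30, 0, 0, 0, 0, 0, 0, 25, 0, 0, 0, 0, 0, 0, 12, 0, 0, 0, 0, 0, 0, 10, 0, 0, 0, 0, 0, 0, 0, 0, 0, 0]

```text
time_s: 2.7
ee_pos: [0.5429, 0.1187, 0.033]
tool_rot: [0.668, -3.068, -0.0]
ft_force: [-0.1, -0.2, -0.6]
width: 0.0429
gripper_force: 0.0
```

>>> arm_command:
  deltas: [1, 0, 0, 0, 0, 0, 0, 1, 0, 0, 0, 0, 0, 0, 1, 0, 0, 0, 0, 0, 0, 1, 0, 0, 0, 0, 0, 0, 1, 0, 0, 0, 0, 0, 0, 1, 0, 0, 0, 0, 0, 0, 1, 0, 0, 0, 0, 0, 0, 1, 0, 0, 0, 0, 0, 0]
  grip_force: 60

```text
time_s: 3.37
ee_pos: [0.5445, 0.1191, 0.036]
tool_rot: [-0.67, 3.067, 0.0]
ft_force: [-1.0, 1.0, 6.6]
width: 0.0132
gripper_force: 63.6
```

>>> arm_command:
  deltas: [1, 0, 0, -10, 0, 0, 0, 1, 0, 0, -30, 0, 0, 0, 1, 0, 0, -40, 0, 0, 0, 1, 0, 0, -40, 0, 0, 0, 1, 0, 0, -40, 0, 0, 0, 1, 0, 0, -40, 0, 0, 0, 1, 0, 0, -25, 0, 0, 0, 1, 0, 0, 0, 0, 0, 0, 1, 0, 0, 0, 0, 0, 0]
  grip_force: 80

```text
time_s: 4.12
ee_pos: [0.5441, 0.1189, 0.261]
tool_rot: [-0.67, 3.067, -0.0]
ft_force: [1.5, 0.6, -4.0]
width: 0.0126
gripper_force: 78.7
```

```bash
python3 - <<'E'
from rig import env
from h import *
s=env.get_state();print(s)
go(s,(.60,-.164,.26),np.radians(199.5))
E
```

```text
{'time_s': 4.1167, 'joint_positions': array([ 2.15145515e-01,  1.14790769e-01,  2.64196947e-01,  1.71755130e+00,
       -1.10551105e-04, -2.14911636e-01]), 'qd': array([-0.00125662,  0.01918637, -0.0745936 , -0.02462444,  0.00140202,
        0.00153906]), 'joint_torque': array([ 5.08631347e-03, -5.83499265e+01,  5.12564886e+01,  5.56910690e-01,
        1.43218936e-04,  4.36211594e-04]), 'ee_pos': array([0.54407031, 0.11886217, 0.26095844]), 'tool_rot': array([-6.69772490e-01,  3.06665259e+00, -1.73020137e-04]), 'ft_force': array([ 1.48496719,  0.61121303, -4.04367024]), 'moment': array([0.04818684, 0.00876588, 0.02838348]), 'gripper_force': 78.66714835166931, 'width': 0.012567528033473094}
x angle now -155.36 shift [  67.1 -280.4    1. ] turn [-0.0006  0.0026  0.0897]
```

>>> arm_command:
  deltas: [1, 6.7, -28, 0, 0, 0, 0, 1, 6.7, -28, 0, 0, 0, 0, 1, 6.7, -28, 0, 0, 0, 0, 1, 6.7, -28, 0, 0, 0, 0, 1, 6.7, -28, 0, 0, 0, 0, 1, 6.7, -28, 0, 0, 0, 0, 1, 6.7, -28, 0, 0, 0, 0, 1, 6.7, -28, 0, 0, 0, 0, 1, 6.7, -28, 0, 0, 0, 0, 1, 6.7, -28, 0, 0, 0, 0, 1, 0, 0, 0, 0, 0, 0.045, 1, 0, 0, 0, 0, 0, 0.045, 1, 0, 0, 0, 0, 0, 0, 1, 0, 0, 0, 0, 0, 0, 1, 0, 0, 0, 0, 0, 0, 1, 0, 0, 0, 0, 0, 0]

```text
time_s: 5.45
ee_pos: [0.5993, -0.1632, 0.2589]
tool_rot: [0.534, -3.095, -0.0]
ft_force: [-1.2, -0.6, -3.3]
width: 0.0127
gripper_force: 79.2
```

```bash
python3 - <<'E'
from rig import env
from h import *
s=env.get_state();i=env.get_image("wrist");np.save("pics/w2.npy",i,allow_pickle=True);np.save("pics/s2.npy",s,allow_pickle=True)
cv2.imwrite("pics/w2.png",cv2.convertScaleAbs(i["color"][:,:,::-1],alpha=1.7))
print(s["time_s"],s["ee_pos"],s["ft_force"],s["moment"]);go(s,(.488,-.204,.26),np.radians(199.5))
E
```

```text
5.45 [ 0.59928947 -0.16316907  0.258911  ] [-1.20499991 -0.55126013 -3.34302859] [ 0.01114235 -0.00802599  0.0028916 ]
x angle now -160.42 shift [118.5  -1.2  -1. ] turn [ 0.0004 -0.0007  0.0015]
```

View pics/w2.png

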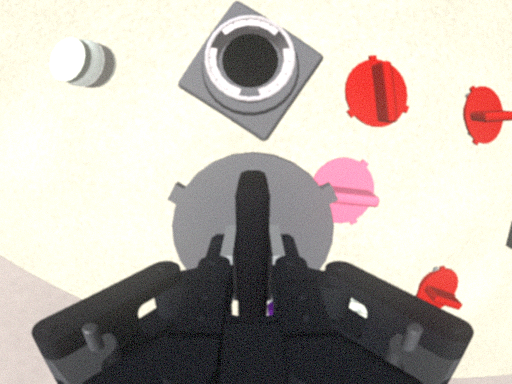

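The bucket mouth shows clearly at (250,62), with gaps near (250,93), (217,40) and (283,38). I'll fit the rim circle and read the gap angles from brightness around the rim.

```bash
python3 - <<'E'
from h import *
i=np.load("pics/w2.npy",allow_pickle=True).item();s=np.load("pics/s2.npy",allow_pickle=True).item()
g=cv2.medianBlur(cv2.cvtColor(i["color"],cv2.COLOR_RGB2GRAY),3)
m=np.zeros_like(g);m[10:125,195:308]=(g[10:125,195:308]>88)*255
print(g[60,190:310:2])
n,l,st,ce=cv2.connectedComponentsWithStats(m)
k=1+np.argmax([st[a,4] if 200<st[a,0] and st[a,0]+st[a,2]<307 else 0 for a in range(1,n)]);print(st[k])
p=np.argwhere(l==k)[:,::-1].astype(np.float32)
def fit(W):
    A=np.c_[2*W,np.ones(len(W))];x=np.linalg.lstsq(A,(W**2).sum(1),rcond=None)[0];return x[:2],np.sqrt(x[2]+x[:2]@x[:2])
h=cv2.convexHull(p)[:,0];c=np.zeros_like(g);cv2.polylines(c,[h.astype(int)],True,255)
W=np.array([onz(i,a[::-1].astype(float),.1,s)[:2] for a in np.argwhere(c>0)])
C,r=fit(W);print("rim",C,r,np.std(np.hypot(*(W-C).T)))
# sample polar profile
V=np.array(i["T_tool_cam"]);Q=R.from_rotvec(s["tool_rot"]).as_matrix()
def px(P):
    q=V[:3,:3].T@(Q.T@(P-s["ee_pos"])-V[:3,3]);t=np.arctan2(np.hypot(*q[:2]),q[2]);return np.array([i["cx"],i["cy"]])+i["fx"]*t*q[:2]/np.hypot(*q[:2])
for C in [C]:
  for rr in (36.,37.5,39.):
    th=np.arange(0,360,1.);uv=np.array([px(np.r_[C+rr/1e3*np.array([np.cos(a),np.sin(a)]),.099]) for a in np.radians(th)]).astype(np.float32)
    v=cv2.remap(g,uv[None,:,0],uv[None,:,1],cv2.INTER_LINEAR)[0].astype(float)
    d=v<95;ph=np.angle(np.sum((d*1.)*np.exp(3j*np.radians(th))))/3
    e=np.flatnonzero(np.diff(d.astype(int)));print(rr,np.degrees(ph),d.sum(),th[e]+.5)
E
```

```text
[157 119  94  92  91  90  89 114 146 142 156 160 158 112  82  88  60  37
  36  33  33  32  34  33  33  34  34  33  33  31  34  34  33  32  32  33
  36  34  31  33  33  33  33  36  74  87  94 141 157 154 153 154 131  82
  75  87  89  89  89  89]
[233 115  25  10  98]
rim [ 0.54582823 -0.19083792] 0.008191964629634894 0.003125844162539196
36.0 15.487057556283013 126 [ 16.5  33.5 110.5 150.5 175.5 215.5 241.5 270.5]
37.5 17.328309482146288 143 [  5.5  39.5 113.5 150.5 173.5 218.5 242.5 269.5]
39.0 18.659710687527305 151 [  1.5  43.5 116.5 150.5 171.5 220.5 242.5 268.5]
```

```bash
python3 - <<'E'
from h import *
i=np.load("pics/w2.npy",allow_pickle=True).item();s=np.load("pics/s2.npy",allow_pickle=True).item()
g=cv2.medianBlur(cv2.cvtColor(i["color"],cv2.COLOR_RGB2GRAY),3)
m=(g>118).astype(np.uint8)*255
n,l,st,ce=cv2.connectedComponentsWithStats(m)
k=[a for a in range(1,n) if st[a,4]>300 and 195<st[a,0] and st[a,0]+st[a,2]<308 and st[a,1]+st[a,3]<120];print(st[k])
p=np.argwhere(np.isin(l,k))[:,::-1].astype(np.float32)
def fit(W):
    A=np.c_[2*W,np.ones(len(W))];x=np.linalg.lstsq(A,(W**2).sum(1),rcond=None)[0];return x[:2],np.sqrt(x[2]+x[:2]@x[:2])
h=cv2.convexHull(p)[:,0];W=np.array([onz(i,a.astype(float),.1,s)[:2] for a in h])
C,r=fit(W);e=np.hypot(*(W-C).T)-r;print("rim",C,r,np.std(e))
V=np.array(i["T_tool_cam"]);Q=R.from_rotvec(s["tool_rot"]).as_matrix()
def px(P):
    q=V[:3,:3].T@(Q.T@(P-s["ee_pos"])-V[:3,3]);t=np.arctan2(np.hypot(*q[:2]),q[2]);return np.array([i["cx"],i["cy"]])+i["fx"]*t*q[:2]/np.hypot(*q[:2])
for rr in (36.,37.5,39.):
    th=np.arange(0,360,1.);uv=np.array([px(np.r_[C+rr/1e3*np.array([np.cos(a),np.sin(a)]),.099]) for a in np.radians(th)]).astype(np.float32)
    v=cv2.remap(g,uv[None,:,0],uv[None,:,1],cv2.INTER_LINEAR)[0].astype(float)
    d=v<118;ph=np.angle(np.sum((d*1.)*np.exp(3j*np.radians(th))))/3
    e=np.flatnonzero(np.diff(d.astype(int)));print(rr,np.degrees(ph),d.sum(),th[e]+.5)
# held cap: bar direction and centre (top at TCP-0.036+0.068)
zt=s["ee_pos"][2]+.032
mb=np.zeros_like(g);mb[165:235,225:285]=(g[165:235,225:285]<48)*255
q=np.argwhere(mb[:235]>0)[:,::-1].astype(float);Wb=np.array([onz(i,a,zt,s)[:2] for a in q if a[1]<230]);print(cv2.minAreaRect((Wb*1e3).astype(np.float32)))
go(s,(C[0],C[1],.2),np.radians(199.5))
E
```

```text
[]Traceback (most recent call last):
  File "<stdin>", line 10, in <module>
TypeError: 'NoneType' object is not subscriptable
```

```bash
cat > m.py <<'E'
from h import *
i=np.load("pics/w2.npy",allow_pickle=True).item();s=np.load("pics/s2.npy",allow_pickle=True).item()
g=cv2.medianBlur(cv2.cvtColor(i["color"],cv2.COLOR_RGB2GRAY),3)
roi=np.zeros_like(g);cv2.circle(roi,(251,60),51,255,-1)
m=((g>118)&(roi>0)).astype(np.uint8)*255
n,l,st,ce=cv2.connectedComponentsWithStats(m);k=[a for a in range(1,n) if st[a,4]>20];print(st[k].tolist())
k=1+np.argmax(st[1:,4]);p=np.argwhere(l==k)[:,::-1].astype(np.float32)
def fit(W):
    A=np.c_[2*W,np.ones(len(W))];x=np.linalg.lstsq(A,(W**2).sum(1),rcond=None)[0];return x[:2],np.sqrt(x[2]+x[:2]@x[:2])
h=cv2.convexHull(p)[:,0];W=np.array([onz(i,a.astype(float),.1,s)[:2] for a in h])
for _ in range(3):
    C,r=fit(W);e=np.hypot(*(W-C).T)-r;W=W[abs(e)<.0015]
print("rim",C,r,np.std(e),len(W))
V=np.array(i["T_tool_cam"]);Q=R.from_rotvec(s["tool_rot"]).as_matrix()
def px(P):
    q=V[:3,:3].T@(Q.T@(P-s["ee_pos"])-V[:3,3]);t=np.arctan2(np.hypot(*q[:2]),q[2]);return np.array([i["cx"],i["cy"]])+i["fx"]*t*q[:2]/np.hypot(*q[:2])
for rr in (36.,37.5,39.):
    th=np.arange(0,360,1.);uv=np.array([px(np.r_[C+rr/1e3*np.array([np.cos(a),np.sin(a)]),.099]) for a in np.radians(th)]).astype(np.float32)
    v=cv2.remap(g,uv[None,:,0],uv[None,:,1],cv2.INTER_LINEAR)[0].astype(float)
    d=v<118;ph=np.angle(np.sum((d*1.)*np.exp(3j*np.radians(th))))/3
    e=np.flatnonzero(np.diff(d.astype(int)));print(rr,np.degrees(ph),d.sum(),th[e]+.5)
zt=s["ee_pos"][2]+.032
mb=np.zeros_like(g);mb[165:230,225:285]=(g[165:230,225:285]<48)*255
q=np.argwhere(mb>0)[:,::-1].astype(float);Wb=np.array([onz(i,a,zt,s)[:2] for a in q]);print(cv2.minAreaRect((Wb*1e3).astype(np.float32)))
go(s,(C[0],C[1],.2),np.radians(199.5))
E
python3 m.py
```

```text
[[203, 10, 94, 91, 2589]]
rim [ 0.48060468 -0.20854172] 0.04836638303198069 0.000575567925661325 32
36.0 16.897642178004954 171 [ 54.5 119.5 151.5 249.5 279.5 305.5]
37.5 17.65913833143517 95 [  1.5  31.5 119.5 150.5 249.5 279.5 344.5 348.5]
39.0 20.04768351550676 60 [  4.5  30.5 121.5 125.5 249.5 279.5]
((569.1567993164062, -175.28399658203125), (23.875368118286133, 12.881326675415039), 18.653614044189453)
x angle now -160.42 shift [127.  -3.  59.] turn [ 0.0004 -0.0007  0.0015]
```

```bash
python3 - <<'E'
from h import *
i=np.load("pics/w2.npy",allow_pickle=True).item();g=cv2.medianBlur(cv2.cvtColor(i["color"],cv2.COLOR_RGB2GRAY),3)
print("col250",g[0:125:1,250].tolist());print("row60",g[60,196:224].tolist(),g[60,276:302].tolist())
a=cv2.resize(i["color"][0:125,190:315,::-1],(560,560),interpolation=cv2.INTER_CUBIC);cv2.imwrite("pics/c2.png",cv2.convertScaleAbs(a,alpha=1.4))
E
```

```text
col250 [152, 152, 151, 151, 152, 154, 152, 133, 100, 88, 87, 88, 88, 90, 106, 133, 138, 138, 138, 145, 158, 158, 162, 158, 154, 125, 85, 69, 66, 63, 61, 59, 58, 51, 40, 37, 31, 31, 31, 30, 33, 31, 32, 32, 33, 33, 33, 33, 33, 33, 33, 33, 35, 34, 34, 31, 30, 35, 30, 34, 34, 34, 34, 34, 34, 32, 31, 32, 34, 34, 32, 32, 33, 35, 36, 34, 34, 35, 37, 37, 37, 35, 34, 35, 35, 40, 45, 64, 81, 88, 90, 89, 88, 87, 87, 99, 123, 145, 148, 145, 123, 91, 76, 76, 88, 89, 88, 89, 89, 89, 86, 80, 63, 56, 56, 68, 82, 88, 89, 89, 86, 89, 89, 90, 90]
row60 [92, 92, 91, 90, 90, 90, 89, 93, 114, 137, 146, 146, 142, 142, 156, 158, 160, 158, 158, 144, 112, 84, 82, 84, 88, 84, 60, 40] [36, 45, 74, 86, 87, 88, 94, 112, 141, 154, 157, 157, 154, 148, 153, 154, 154, 148, 131, 106, 82, 75, 75, 84, 87, 89]
```

View pics/c2.png

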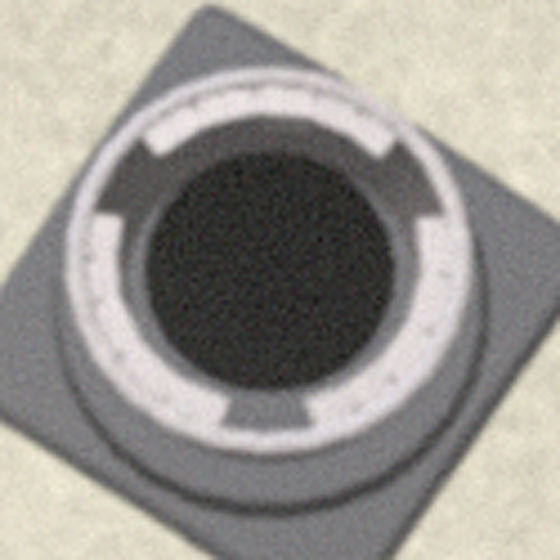

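```bash
python3 - <<'E'
import re
t=open("m.py").read()
a=t.index("h=cv2.convexHull");b=t.index("W=np.array([onz(i,a.astype");
t=t[:a]+'''h=[]
for a in np.radians(np.arange(0,360,3)):
    for r in np.arange(40,49,.2):
        u=251+r*np.cos(a);v=57.5+r*np.sin(a)
        if cv2.getRectSubPix(g,(1,1),(u,v))[0,0]<114: h.append((u,v));break
h=np.array(h);print(len(h))
'''+t[b:]
open("m.py","w").write(t)
E
python3 m.py
python3 - <<'E'
from h import *
i=np.load("pics/top0.npy",allow_pickle=True).item();g=cv2.cvtColor(i["color"],cv2.COLOR_RGB2GRAY)
m=np.zeros_like(g);m[200:260,295:352]=g[200:260,295:352]
R0=[]
for th in (80,90,100,110):
    mm=((m>th)).astype(np.uint8);cv2.circle(z:=np.zeros_like(g),(327,230),20,1,-1);mm&=z
    c,_=cv2.findContours(mm,0,1);q=cv2.convexHull(np.vstack(c))[:,0].astype(np.float32)
    W=np.array([onz(i,a.astype(float),.1)[:2] for a in q])*1e3;print(th,cv2.minEnclosingCircle(W.astype(np.float32)),cv2.minEnclosingCircle(q))
E
```

```text
[[203, 10, 94, 91, 2589]]
107
rim [ 0.48421524 -0.20861515] 0.0456322646340606 0.00014175845206921794 91
36.0 18.999999999999996 85 [  5.5  33.5 124.5 152.5 244.5 273.5]
37.5 19.163530113501533 86 [  5.5  33.5 124.5 153.5 244.5 273.5]
39.0 19.16966220989553 88 [  4.5  33.5 124.5 153.5 244.5 274.5]
((569.1567993164062, -175.28399658203125), (23.875368118286133, 12.881326675415039), 18.653614044189453)
x angle now -160.42 shift [123.6  -4.3  59. ] turn [ 0.0004 -0.0007  0.0015]
80 ((484.66192626953125, -211.2012176513672), 49.85250473022461) ((328.630126953125, 230.43150329589844), 18.447935104370117)
90 ((484.5549011230469, -211.53797912597656), 49.5207633972168) ((328.66217041015625, 230.55404663085938), 18.346309661865234)
100 ((485.0843811035156, -212.0271759033203), 49.010658264160156) ((328.94036865234375, 230.07339477539062), 18.05988311767578)
110 ((485.9134216308594, -212.13841247558594), 48.87730407714844) ((328.9838562011719, 230.0806427001953), 18.016393661499023)
```

```bash
cat >> m.py <<'E'
print("held flange")
h=[]
c=i["color"].astype(int);bg=c[...,2].astype(np.float32)  # blue
bg=cv2.medianBlur(g,3)
for a in np.radians(np.r_[np.arange(183,198,1.5),np.arange(218,318,2)]):
    for r in np.arange(60,100,.25):
        u=253+r*np.cos(a);v=228+r*np.sin(a)
        if cv2.getRectSubPix(bg,(1,1),(u,v))[0,0]>105: h.append((u,v));break
h=np.array(h)
for zf in (s["ee_pos"][2]-.008,):
    W=np.array([onz(i,a,zf,s)[:2] for a in h])
    for _ in range(4):
        C2,r=fit(W);e=np.hypot(*(W-C2).T)-r;W=W[abs(e)<.001]
    print(C2,r,len(W),e.std(),"in tool mm",(Q.T@np.r_[C2-s["ee_pos"][:2],0]*1e3).round(2))
E
python3 m.py|tail -2
```

```text
held flange
[ 0.59867843 -0.16467272] 0.04489197060665769 60 0.00017323298903186885 in tool mm [ 1.08 -1.21  0.  ]
```

>>> arm_command:
  deltas: [1, 24.6, -0.5, 0, 0, 0, 0.008, 1, 24.6, -0.5, 0, 0, 0, 0, 1, 24.6, -0.5, 0, 0, 0, 0, 1, 24.6, -0.6, 0, 0, 0, 0, 1, 24.6, -0.6, 0, 0, 0, 0, 1, 0, 0, 30, 0, 0, 0, 1, 0, 0, 30, 0, 0, 0, 1, 0, 0, 30, 0, 0, 0, 1, 0, 0, 20, 0, 0, 0, 1, 0, 0, 6, 0, 0, 0, 1, 0, 0, 0, 0, 0, 0, 1, 0, 0, 0, 0, 0, 0, 1, 0, 0, 0, 0, 0, 0]

```text
time_s: 6.58
ee_pos: [0.4849, -0.2067, 0.1453]
tool_rot: [-0.52, 3.096, -0.002]
ft_force: [0.2, 0.4, -2.2]
width: 0.013
gripper_force: 79.2
```

```bash
python3 - <<'E'
from rig import env
from h import *
s=env.get_state();print(s["time_s"],s["ee_pos"],s["ft_force"],s["moment"],s["joint_positions"]);go(s,(.4842,-.2086,.133),np.radians(199.1))
i=env.get_image("wrist");t=env.get_image("scene");cv2.imwrite("pics/w3.png",np.vstack([cv2.convertScaleAbs(i["color"][100:,:,::-1],alpha=1.7),cv2.resize(cv2.convertScaleAbs(t["color"][110:210,160:290,::-1],alpha=1.7),(390,300),interpolation=2).repeat(1,0) if 0 else np.hstack([cv2.resize(cv2.convertScaleAbs(t["color"][110:210,160:290,::-1],alpha=1.7),(390,300)),np.zeros((300,122,3),np.uint8)])]))
E
```

```text
6.5833 [ 0.48493419 -0.20668227  0.14532097] [ 0.20497482  0.39549021 -2.23910346] [0.06539358 0.05341757 0.02390394] [-4.02874574e-01  1.42496512e-02 -6.56785610e-02  1.48823609e+00
 -3.29799454e-05 -7.35424434e-01]
x angle now -160.95 shift [ 1.3 -1.6 12.3] turn [-0.0018  0.0019 -0.0008]
```

View pics/w3.png

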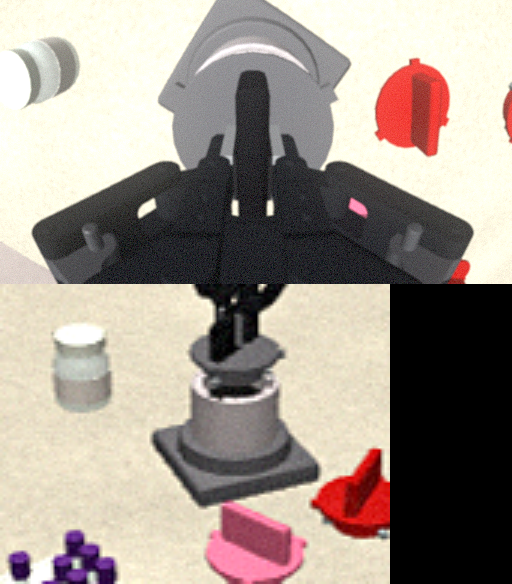

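The cap hangs centred above the rim: the visible rim arc is symmetric about column 252, and the scene view agrees. I'll lower it gently.

>>> arm_command:
  deltas: [1, 0.4, -0.5, 2, 0, 0, 0, 1, 0, 0, 2, 0, 0, 0, 1, 0, 0, 2, 0, 0, 0, 1, 0, 0, 2, 0, 0, 0, 1, 0, 0, 2, 0, 0, 0, 1, 0, 0, 2, 0, 0, 0, 1, 0, 0, 2, 0, 0, 0, 1, 0, 0, 2, 0, 0, 0, 1, 0, 0, 0, 0, 0, 0]

```text
time_s: 7.43
ee_pos: [0.4837, -0.207, 0.1268]
tool_rot: [0.519, -3.098, -0.001]
ft_force: [-0.2, 0.5, -3.1]
width: 0.0128
gripper_force: 79.2
```

The lugs dropped through with no resistance. Continuing onto the seal.

>>> arm_command:
  deltas: [1, 0, 0, 1.5, 0, 0, 0, 1, 0, 0, 1.5, 0, 0, 0, 1, 0, 0, 1.5, 0, 0, 0, 1, 0, 0, 1.5, 0, 0, 0, 1, 0, 0, 1.5, 0, 0, 0, 1, 0, 0, 1.5, 0, 0, 0, 1, 0, 0, 1.5, 0, 0, 0, 1, 0, 0, 0, 0, 0, 0, 1, 0, 0, 0, 0, 0, 0]

```text
time_s: 8.18
ee_pos: [0.484, -0.2071, 0.1174]
tool_rot: [-0.519, 3.098, -0.0]
ft_force: [-3.5, 1.1, 3.4]
width: 0.0132
gripper_force: 80.4
```

>>> arm_command:
  deltas: [1, 0, 0, 1.5, 0, 0, 0, 1, 0, 0, 1.5, 0, 0, 0, 1, 0, 0, 1, 0, 0, 0, 1, 0, 0, 0, 0, 0, 0, 1, 0, 0, 0, 0, 0, 0]

```text
time_s: 8.6
ee_pos: [0.4841, -0.2071, 0.1141]
tool_rot: [-0.519, 3.097, -0.001]
ft_force: [-5.7, 2.7, 10.9]
width: 0.0128
gripper_force: 81.4
```

>>> arm_command:
  deltas: [1, 0.7, 0.7, 0, 0, 0, 0, 1, 0, 0, 0, 0, 0, 0.04, 1, 0, 0, 0, 0, 0, 0.06, 1, 0, 0, 0, 0, 0, 0.06, 1, 0, 0, 0, 0, 0, 0.06, 1, 0, 0, 0, 0, 0, 0.06, 1, 0, 0, 0, 0, 0, 0.06, 1, 0, 0, 0, 0, 0, 0.06, 1, 0, 0, 0, 0, 0, 0, 1, 0, 0, 0, 0, 0, 0]

```text
time_s: 9.43
ee_pos: [0.4841, -0.2071, 0.1141]
tool_rot: [0.107, 3.137, -0.002]
ft_force: [-0.2, 0.5, 6.9]
width: 0.0131
gripper_force: 81.1
```

```bash
cat > st.py <<'E'
from rig import env
from h import *
s=env.get_state();print(s["time_s"],s["ee_pos"].round(4),s["ft_force"].round(1),s["moment"].round(2),s["width"]);go(s,(.484,-.207,.114),np.radians(199.1))
E
python3 st.py
```

```text
9.4333 [ 0.4841 -0.2071  0.1141] [-0.2  0.5  6.9] [-0.15 -0.13 -0.03] 0.013140362104992446
x angle now 176.09 shift [0.1 0.1 0.1] turn [-0.0018  0.0028 -0.4016]
```

>>> arm_command:
  deltas: [1, 0, 0, 0, 0, 0, 0.06, 1, 0, 0, 0, 0, 0, 0.06, 1, 0, 0, 0, 0, 0, 0.06, 1, 0, 0, 0, 0, 0, 0.06, 1, 0, 0, 0, 0, 0, 0.06, 1, 0, 0, 0, 0, 0, 0.06, 1, 0, 0, 0, 0, 0, 0.06, 1, 0, 0, 0, 0, 0, 0.06, 1, 0, 0, 0, 0, 0, 0, 1, 0, 0, 0, 0, 0, 0]

```text
time_s: 10.27
ee_pos: [0.4841, -0.2072, 0.1141]
tool_rot: [0.85, 3.021, -0.001]
ft_force: [0.4, -0.5, 8.2]
width: 0.013
gripper_force: 81.1
```

```bash
python3 st.py
```

```text
10.2667 [ 0.4841 -0.2072  0.1141] [ 0.4 -0.5  8.2] [-0.21  0.02 -0.04] 0.012999494984313057
x angle now 148.59 shift [0.1 0.1 0.1] turn [-0.0013  0.0032 -0.8816]
```

>>> arm_command:
  deltas: [1, 0, 0, 0, 0, 0, 0.04, 1, 0, 0, 0, 0, 0, 0.04, 1, 0, 0, 0, 0, 0, 0.04, 1, 0, 0, 0, 0, 0, 0, 1, 0, 0, 0, 0, 0, 0]

```text
time_s: 10.68
ee_pos: [0.4841, -0.2072, 0.1141]
tool_rot: [1.029, 2.965, -0.001]
ft_force: [1.0, 0.0, 7.4]
width: 0.0126
gripper_force: 81.0
```

```bash
python3 st.py
```

```text
10.6833 [ 0.4841 -0.2072  0.1141] [1.  0.  7.4] [-0.35  0.07 -0.04] 0.012606106566564796
x angle now 141.73 shift [0.1 0.1 0.1] turn [-0.0012  0.0032 -1.0013]
```

>>> arm_command:
  deltas: [1, 0, 0, 0, 0, 0, 0.03, 1, 0, 0, 0, 0, 0, 0.02, 1, 0, 0, 0, 0, 0, 0, 1, 0, 0, 0, 0, 0, 0]

```text
time_s: 11.02
ee_pos: [0.484, -0.207, 0.1141]
tool_rot: [1.1, 2.939, -0.001]
ft_force: [0.8, 0.0, 7.9]
width: 0.0128
gripper_force: 81.4
```

```bash
python3 st.py
```

```text
11.0167 [ 0.484  -0.207   0.1141] [0.8 0.  7.9] [-0.2   0.19  0.8 ] 0.012811289264476838
x angle now 138.95 shift [ 0.  -0.   0.1] turn [-1.0000e-03  3.1000e-03 -1.0498e+00]
```

Wedging has started at 0.8 N m. A touch more should reach tight.

>>> arm_command:
  deltas: [1, 0, 0, 0, 0, 0, 0.015, 1, 0, 0, 0, 0, 0, 0, 1, 0, 0, 0, 0, 0, 0]

```text
time_s: 11.27
ee_pos: [0.484, -0.207, 0.114]
tool_rot: [1.122, 2.931, -0.001]
ft_force: [0.3, 0.5, 7.5]
width: 0.0128
gripper_force: 82.3
```

```bash
python3 st.py
```

```text
11.2667 [ 0.484 -0.207  0.114] [0.3 0.5 7.5] [-0.21  0.15  1.16] 0.012765527020166973
x angle now 138.11 shift [-0. -0.  0.] turn [-1.0000e-03  3.0000e-03 -1.0644e+00]
```

>>> arm_command:
  deltas: [1, 0, 0, 0, 0, 0, 0.006, 1, 0, 0, 0, 0, 0, 0, 1, 0, 0, -1, 0, 0, 0, 1, 0, 0, 0, 0, 0, 0]

```text
time_s: 11.6
ee_pos: [0.4839, -0.2069, 0.1141]
tool_rot: [1.131, 2.929, -0.0]
ft_force: [4.5, -2.1, -0.4]
width: 0.0128
gripper_force: 81.5
```

```bash
python3 st.py
```

```text
11.6 [ 0.4839 -0.2069  0.1141] [ 4.5 -2.1 -0.4] [-0.63 -0.68  1.22] 0.012805515846330365
x angle now 137.76 shift [-0.1 -0.   0.1] turn [-7.0000e-04  2.0000e-03 -1.0706e+00]
```

>>> arm_command:
  deltas: [0.4, 0, 0, 0, 0, 0, 0, 0, 0, 0, 0, 0, 0, 0, 0, 0, 0, 0, 0, 0, 0, 0, 0, 0, 0, 0, 0, 0, 0, 0, 0, 0, 0, 0, 0, 0, 0, 0, -5, 0, 0, 0, 0, 0, 0, -15, 0, 0, 0, 0, 0, 0, -30, 0, 0, 0, 0, 0, 0, -40, 0, 0, 0, 0, 0, 0, -40, 0, 0, 0, 0, 0, 0, -20, 0, 0, 0, 0, 0, 0, 0, 0, 0, 0, 0, 0, 0, 0, 0, 0, 0]

```text
time_s: 12.68
ee_pos: [0.4835, -0.2068, 0.2655]
tool_rot: [1.133, 2.927, -0.0]
ft_force: [0.1, -0.4, -0.5]
width: 0.0428
gripper_force: 0.0
```

```bash
python3 st.py; python3 - <<'E'
from rig import env
from h import *
i=env.get_image("wrist")["color"];t=env.get_image("scene")["color"]
cv2.imwrite("pics/end.png",cv2.convertScaleAbs(np.hstack([i[60:320,100:400,::-1],cv2.resize(t[110:210,160:290,::-1],(338,260))]),alpha=1.7))
E
```

```text
12.6833 [ 0.4835 -0.2068  0.2655] [ 0.1 -0.4 -0.5] [ 0.03  0.02 -0.01] 0.04283868832170954
x angle now 137.66 shift [-1.000e-01  1.000e-01  1.515e+02] turn [-5.0000e-04  2.8000e-03 -1.0722e+00]
```

View pics/end.png

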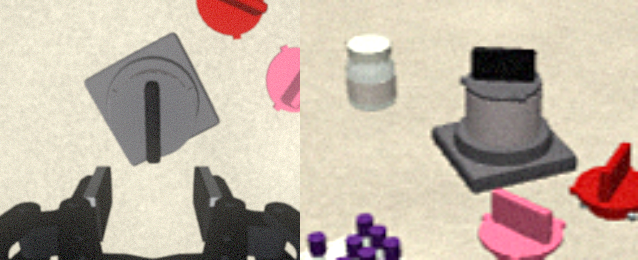

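The cap sits flush on the bucket (bar at about (152,122) in the crop), still at the turned angle, and the gripper is clear of it.

```bash
python3 -c "
from rig import env
print(env.close_job())"
```

```text
the job is handed in; nothing more can be done
None
```

The cap is seated on the bucket, turned about 61° clockwise to a final twist of about 1.2 N m, and released; nothing else was touched, and I handed the job in at about 13 s on the robot's clock (no verdict was returned).

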